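# Knock two cast stones out of a flip-over mould and build a cairn

### The arm

A 6-joint arm with a two-finger parallel gripper is mounted at the origin on the work surface. World frame = base frame: x ahead of the robot, y to its left, z up, the work surface at z = 0. Lengths are in mm, angles in degrees, forces in N, time in s.
With the tool pointing down it reaches from about 300 to 850 mm from the base axis. Payload 4.2 kg.
Tool frame: the origin (TCP) lies on the centre line of the jaws, within the pads' length; the fingertips stand 14 mm ahead of it and the grasp point (between the pads) lies 5 mm behind it (env.finger_overhang is the z of the fingertips in the tool frame, in mm); z points along the fingers, y is the line along which they close (so a half turn about z gives the same grasp; the last joint's range is limited). The gripper opens to 91 mm and grips with 3 to 60 N. Pads are 32 mm wide; open, the fingers measure 118 mm over their backs; the gripper's body (76 mm by 178 mm) begins 60 mm behind the grasp point.
Start: joints at [74.485, 18.312, 89.639, -0, 72.044, -1.146], TCP at [142.704, 557.025, 227.976] pointing down, gripper open.
Joint ranges: [-177.97, 177.97], [-48.28, 115.42], [12.27, 149.76], [-77.06, 257.06], [2.81, 150.46], [-146.56, 146.56]. Speed limits (degrees/s): [147.25, 147.25, 180, 180, 180, 180].

### API

Orientations are given as [roll, pitch, yaw] about the fixed x, y, z axes, in that order (R = Rz(yaw) Ry(pitch) Rx(roll)).
In Python, from workcell import sensors, viewer, env gives the robot as it stands. The module is installed in compiled form; this text tells all that it offers.
- The arm moves only by the tool step_arm, never from a script. Its argument "plan" is one flat list of numbers, 6 for each row, row after row: the shift along the tool's x, y, z in cm, then the turn, a rotation vector about the tool's x, y, z in rad. In form: [x, y, z, wx, wy, wz, x, y, z, wx, wy, wz, ...]. A call has 1 to 5 rows; each row shifts and turns the commanded pose from where the row before left it, along the tool's axes as they then stand; what a row does not reach is not made up. A row lasts 1/12 s, in which the tool goes at most 41.7 mm and 7.16 degrees, less where a joint would pass 70% of its speed; a pose out of reach is approached as far as the arm can. A call is refused whole if a number of a shift passes 4.17 or a number of a turn 0.125, either way. A call with a gripper value outside its range is refused whole. "hand" is the finger opening in cm, from 0 to 9.12, set as the call begins (left out, the last holds). The fingers move at their own pace and stop on an object; "newtons" is the grip in N (left out, the last holds). Time passes only in rows, so rows that do not move let the fingers close. It gives the time, the measured TCP pose, the force, the opening and the grip force at its end, in the units of the state.
- sensors.state(): the state, without advancing time (a new reading comes with each control period).
- viewer.grab_frame(name): name is "scene" or "top"; returns a dict with "img" (480x640x3 uint8, red, green, blue), "fx", "fy", "cx", "cy" (pixels), "position" and "attitude" of the camera in the world. Camera axes: x right, y down, z forward; pixel columns grow to the right and rows downward; lengths in mm; the calibration is good to about 2 mm. A picture is of the moment at which its call begins. There is no depth.
- env.job_done(): hands the job in; it is judged then, once.
Trained networks look in a picture, given as the dict that the camera call returned (one of the last four; its "shot" number tells which), for a name from the list of things; names that differ only in an ending like _2 or _b are one class to them, and where a whole thing is asked for, a point or a joint stands for the part that bears it (a point fixed in the world has none). Each returns a list of dicts, best first, with "score" (0 to 1); they miss things now and then, are a little off and sometimes report something else, mostly with a low value. They report only what shows in the picture. A call takes as long as a camera call. They do not tell look-alikes from the thing itself.
- viewer.boxes_of(name, picture): "location" ([column, row] in pixels, amid what is visible of it).
- viewer.pinpoint(name, picture): "location" ([column, row] in pixels: a listed point, or the origin of a listed thing).
The state is a dict: "time_s": time; "qpos": joint angles; "qvel": joint speeds; "effort": joint torques, N m; "ee_pos": TCP position; "ee_rot": TCP orientation; "force": force on the tool from outside, world axes, zero at the start; "torque": the same for the moment, N m; "gripper_width": finger opening in mm; "gripper_force": force on a finger pad.
Only numpy, scipy, OpenCV 4.12 (cv2) and the standard library are available. Lean on these libraries where they do the work, as an engineer would, in place of code of your own. Each camera call takes 0.05 s, during which the arm holds its last target. There are 200 camera calls.

### The job

Swing the mould tray over by its red handle onto the marble slab, without letting it crash down, and rap it upside down on the slab until both cast stones drop out; letting it fall the last few centimetres is rap enough. Swing the tray back onto its wooden rests, then build a little cairn on the round dark wooden plinth: the large terracotta stone centred on the plinth and the small blue stone centred on top of it, each with its bevelled face up as it fell from the mould, both let go and steady. Leave the mugs, the bowl and the dish where they are.

Things in the scene. Friction and masses are not known exactly. Their poses are not given: they have to be found in the camera images.
- stand: fixed stand of the flip-over mould: two dark steel hinge cheeks (14 mm thick, 65 mm tall, 188 mm apart along its x) and two wooden rests on its +y side under the tray. Origin on the table midway between the cheeks, under the hinge axis; x runs along the hinge axis, +y points to where the tray lies at the start, -y to the marble slab. Turned by up to 0.3 rad about the vertical.
- hinge (a point): point on the hinge axis midway between the cheeks, 55 mm above the table; axes as the stand's
- tray (a joint): hinge angle of the mould tray, rad: 0 = on its rests, pockets up; pi/2 = upright; pi = upside down, rim on the slab. It swings freely and falls when let go (0.45 kg). Let go 0.3 rad above the slab (handle 54 mm up) it raps hard enough to free the stones in one or two raps, reaching about 7 rad/s; over 9.5 rad/s (a fall of the handle from 110 mm) is a crash.
- handle (a point): middle of the tray's red round bar handle: 12 mm thick, 90 mm long, parallel to the hinge axis, 182 mm from it, and 55 mm above the table both with the tray at rest and upside down on the slab; 66 mm gap between bar and tray. The bar can turn between two fingers as the tray swings. Axes turn with the tray: x along the bar, y away from the hinge, z out of the pocket side.
- pocket_large (a point): centre of the large stone when seated; moves with the tray. Tray: wooden box 160 mm along the hinge, from 20 to 110 mm off its axis; rim 30 mm above the axis, back 16 mm below. Pockets 14 mm deep in a mint insert; a springy black rubber side grips each stone by friction with about 1.4 times its weight, so it stays in when upside down until rapped.
- pocket_small (a point): centre of the small stone when seated in its pocket, 79 mm from the other along the hinge; moves with the tray
- stone_large: terracotta cast stone: irregular octagon, 54 mm (x) by 52 mm (y) across parallel flat sides, 22 mm thick, 0.09 kg. Origin at its centre; +z to its full-size face (up in the upright tray, down once it has dropped out), -z to its bevelled face (0.82 of the outline, 4 mm bevel). Starts with x along the hinge axis. Dropped on the slab, its centre is 36 mm above the table.
- stone_small: blue cast stone, an irregular octagon 40 mm (x) by 40 mm (y) between parallel flat sides (each 20 to 23 mm long), 20 mm thick, 0.042 kg; origin and axes as for the large one. Knocked out, its centre is 35 mm above the table.
- slab: grey-white marble slab, 190 x 115 x 25 mm, 2.2 kg, lying loose on the table on the -y side of the stand; origin at the centre of its underside, its top 25 mm above the table
- plinth_top (a point): centre of the top of the fixed round dark wooden plinth, 92 mm in diameter, 30 mm above the table; it stands to the left or right of the mould, a mug on the other side
- mug_speckled: cream mug, 84 mm wide, 80 mm tall, with a handle; origin under its centre; it stands on the side of the mould where the plinth is not
- mug_blue: grey-blue mug, 80 mm wide, 75 mm tall, beyond the mould; origin under its centre
- mug_sand: sand coloured mug, 82 mm wide, 80 mm tall, beyond the mould; origin under its centre
- bowl_green: olive bowl, 130 mm wide, 55 mm tall, beyond the mould; origin under its centre
- dish_cream: cream dish, 120 mm wide, 20 mm tall, beyond the mould to the right; origin under its centre
Mind the look-alikes: they are no part of the job. Of the things that look like the stone_large, the smallest one is meant.

How it is judged:
By the outcome, as a careful person would: the job done as asked, in the order asked, and still so for the second after the job is handed in, with the robot touching nothing.
It also fails if it takes over 72 s, if anything falls off the work surface, if the arm or the gripper's body presses on something with over 40 N, if the wrist force passes 120 N, or if a joint passes its speed limit or range.

## Working session

There is one attempt and no reset: what is moved stays moved. The work goes in short steps, Python scripts to look and compute and a tool call to move; the robot and the scene stay as the last step left them, time stands still between calls to the robot, and variables do not carry over. Pictures are saved under pics/ and viewed, at most 10 in all, crops included, and the job is handed in when it is done.

Besides the shell and the picture viewer there is one more tool, called after ">>>" by a JSON object that holds its "api" and its "payload". step_arm: Moves the arm, as the interface text tells. Its arguments: {"type":"object","properties":{"plan":{"type":"array","items":{"type":"number"}},"hand":{"type":"number"},"newtons":{"type":"number"}},"required":["plan"]}

```bash
mkdir -p pics; cat > h.py <<'E'
import numpy as np, cv2
from scipy.spatial.transform import Rotation as R
from workcell import sensors, viewer, env
def cam(f):
    a=np.array(f["attitude"],float); 
    Rm=a if a.shape==(3,3) else (R.from_euler('xyz',a,degrees=True).as_matrix() if a.size==3 else R.from_quat(a).as_matrix())
    return np.array(f["position"],float),Rm
def topix(f,P):
    p,Rm=cam(f); c=(np.atleast_2d(P)-p)@Rm
    return np.c_[f["fx"]*c[:,0]/c[:,2]+f["cx"],f["fy"]*c[:,1]/c[:,2]+f["cy"]]
def onz(f,uv,z):
    p,Rm=cam(f); d=Rm@np.array([(uv[0]-f["cx"])/f["fx"],(uv[1]-f["cy"])/f["fy"],1]); return p+d*(z-p[2])/d[2]
def save(f,name,crop=None,s=1):
    im=f["img"]
    if crop: u0,v0,u1,v1=crop; im=im[v0:v1,u0:u1]
    cv2.imwrite("pics/"+name,cv2.resize(im[:,:,::-1],None,fx=s,fy=s,interpolation=cv2.INTER_CUBIC))
def st():
    s=sensors.state(); print({k:np.round(s[k],2).tolist() for k in("time_s","qpos","ee_pos","ee_rot","force","gripper_width","gripper_force")}); return s
E
python3 - <<'E'
from h import *
st(); print(env.finger_overhang)
for c in("scene","top"):
    f=viewer.grab_frame(c); save(f,c+"0.png"); print(c,f["position"],f["attitude"],f["fx"],f["cx"],f["cy"])
    for n,z in(("hinge",55),("handle",55),("pocket_large",55+19),("pocket_small",74),("stone_large",74),("stone_small",74),("slab",0),("plinth_top",30),("stand",0),("mug_speckled",0),("mug_blue",0),("mug_sand",0),("bowl_green",0),("dish_cream",0)):
        for d in viewer.pinpoint(n,f)[:3]: print(n,round(d["score"],2),np.round(d["location"],1),onz(f,d["location"],z).round(1)[:2])
E
```

```text
{'time_s': 0.0, 'qpos': [74.48, 18.35, 89.71, -0.0, 72.04, -1.15], 'ee_pos': [142.59, 556.55, 227.1], 'ee_rot': [-179.9, -0.0, 165.63], 'force': [0.73, -0.01, 0.59], 'gripper_width': 91.06, 'gripper_force': 0.0}
14.0
scene [1414.3580995   384.13705313  635.42557406] [-121.10607868   -1.1616646   114.55287235] 535.8337223781709 314.35856598115424 236.61323921707657
hinge 0.9 [326.7 243.7] [548.6  29.5]
handle 0.73 [417.  260.9] [528.4 214. ]
handle 0.56 [179.9 291.5] [ 812.8 -140.6]
pocket_large 0.81 [362.1 240.7] [534.8 100.3]
pocket_small 0.84 [352.3 261.5] [613.9 109.8]
stone_large 0.85 [327.9 219.2] [484.4   3.7]
stone_large 0.84 [409.4 240.3] [490.6 185.7]
stone_large 0.79 [361.1 242.5] [542.2 100.9]
stone_small 0.59 [357.5 258.6] [600.2 115.1]
slab 0.63 [292.8 257.2] [549.8 -47.8]
plinth_top 0.86 [186.3 202.1] [ 487.6 -367. ]
stand 0.97 [328.1 261.5] [531.3  27.1]
stand 0.23 [364.7 242.7] [424.4  71.2]
mug_speckled 0.68 [491.3 297.2] [505.1 363.3]
mug_speckled 0.58 [269.2 331.4] [782.1  21.5]
mug_blue 0.74 [360.9 350.5] [756.9 185. ]
mug_blue 0.31 [290.  256.5] [550.  -54.4]
mug
[... 678 characters left out ...]
0.5]
stone_large 0.92 [340.3 344.4] [379.6 -41.5]
stone_large 0.84 [247.3 340. ] [389.6 141. ]
stone_large 0.73 [267.8 241.3] [585.3 101.7]
stone_small 0.68 [273. 240.] [587.8  91.2]
stone_small 0.21 [496.2 286.6] [ 490.2 -352.8]
slab 0.86 [344.5 260.3] [554.2 -54.8]
slab 0.51 [304.6 152.5] [792.2  29.1]
plinth_top 0.77 [497.4 286. ] [ 494.6 -368.3]
plinth_top 0.53 [305. 263.] [545.7  28.4]
stand 0.74 [303.5 263.5] [548.1  32.5]
mug_speckled 0.72 [148.3 296.2] [481.5 360.3]
mug_speckled 0.35 [305.2 261.6] [552.2  28.8]
mug_blue 0.73 [303.2 261.6] [552.2  33.1]
mug_sand 0.82 [404.3 168.6] [ 754.  -187.8]
bowl_green 0.59 [307.  156.4] [783.3  23.9]
dish_cream 0.97 [498.4 209.7] [ 661.  -387.8]
```

View pics/top0.png

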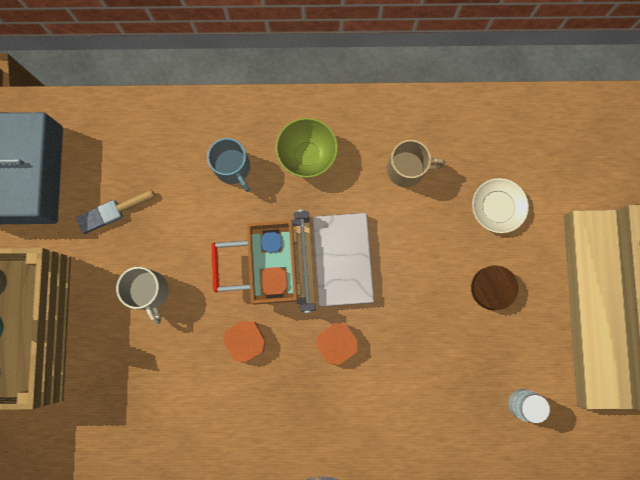

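View pics/scene0.png

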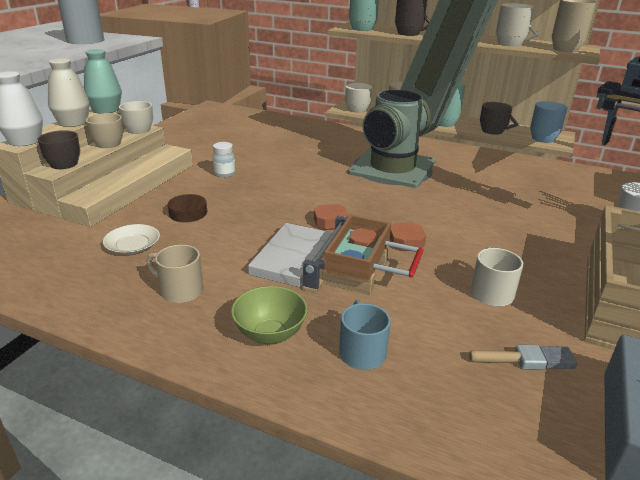

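Top view: red handle bar at (215,266); the mould tray is at (272,262), with terracotta stone (274,281) and blue stone (272,242) seated in it; slab (343,260), plinth (495,288), mugs (142,288), (229,160) and (409,163), bowl (306,150), dish (499,206).
Candidates for stone_large: (244,341) and (338,344) loose on the table, and (274,281) in the tray. The tray one is smallest and sits in the mould, so I choose that one and check it in a crop.

```bash
python3 - <<'E'
from h import *
for c in("top","scene"):
    f=viewer.grab_frame(c); im=f["img"]; hsv=cv2.cvtColor(im,cv2.COLOR_RGB2HSV)
    red=((hsv[...,0]<4)|(hsv[...,0]>176))&(hsv[...,1]>190)&(hsv[...,2]>70)
    n,l,s,ce=cv2.connectedComponentsWithStats(red.astype(np.uint8))
    i=[k for k in range(1,n) if s[k,4]>60]; print([(s[k].tolist(),ce[k].round(1)) for k in i])
    for k in i:
        pts=np.argwhere(l==k)[:,::-1].astype(np.float32); r=cv2.minAreaRect(pts); b=cv2.boxPoints(r)
        print(r); print(np.array([onz(f,p,57)[:2] for p in b]).round(1).tolist(), onz(f,ce[k],57).round(1))
    if c=="top":
        save(f,"crop_top.png",(190,190,390,380),4)
        g=onz
        for nm,(u,v) in dict(a=(274,281),b=(244,341),c=(338,344)).items():
            hs=hsv; ter=((hsv[...,0]<14)&(hsv[...,1]>170)&(hsv[...,2]>120)).astype(np.uint8)
            n2,l2,s2,_=cv2.connectedComponentsWithStats(ter); print(nm,s2[l2[v,u]])
E
```

```text
[([212, 244, 6, 47, 128], array([214.2, 267.5]))]
((214.562255859375, 266.9961242675781), (46.09755325317383, 3.8674540519714355), 86.42366790771484)
[[583.1, 218.7], [583.5, 210.8], [489.6, 203.4], [489.2, 211.1]] [535.1 211.6  57. ]
a [     0      0    640    480 304072]
b [ 224  321   41   41 1218]
c [ 317  324   40   41 1155]
[]
```

View pics/crop_top.png

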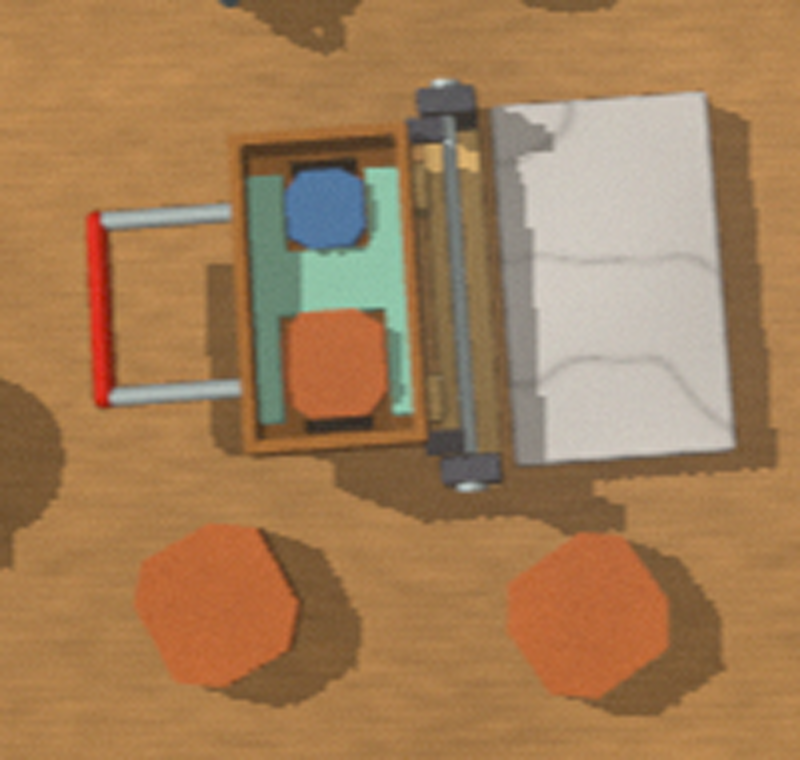

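The crop confirms it: the terracotta stone in the tray is clearly smaller than the two loose octagons. The handle bar is centred at about (534.5, 211.5), the hinge at about (548, 30), and the stand is turned about 4.4°. Moving above the handle.

>>> {"api": "step_arm", "payload": {"plan": [0,0,0,0,0,-0.11,0,0,0,0,0,-0.109,0,0,0,0,0,-0.109,-2.4,-2.4,0,0,0,0,-2.4,-2.4,0,0,0,0], "hand": 7, "newtons": 20}}

```text
time_s: 2.02
ee_pos: [194.0, 513.1, 227.7]
ee_rot: [180.0, 0.0, -175.4]
force: [0.9, 0.3, 0.8]
gripper_width: 70.0
gripper_force: 0.0
```

>>> {"api": "step_arm", "payload": {"plan": [-2.4,-2.5,0,0,0,0,-2.4,-2.5,0,0,0,0,-2.4,-2.5,0,0,0,0,-2.4,-2.5,0,0,0,0,-2.4,-2.5,0,0,0,0]}}

```text
time_s: 2.43
ee_pos: [324.6, 396.3, 228.1]
ee_rot: [180.0, 0.0, -175.6]
force: [0.8, 1.3, -0.3]
gripper_width: 69.8
gripper_force: 0.0
```

>>> {"api": "step_arm", "payload": {"plan": [-2.4,-2.5,0,0,0,0,-2.4,-2.5,0,0,0,0,-2.4,-2.5,0,0,0,0,-2.4,-2.5,0,0,0,0,-2.4,-2.5,1,0,0,0]}}

```text
time_s: 2.85
ee_pos: [455.0, 281.4, 219.8]
ee_rot: [179.9, 0.2, -175.6]
force: [1.2, 0.9, 0.1]
gripper_width: 70.2
gripper_force: 0.0
```

>>> {"api": "step_arm", "payload": {"plan": [-2.4,-2.5,1.5,0,0,0,-2.4,-2.5,2,0,0,0,-2.4,-2.5,2,0,0,0,0,0,2,0,0,0,0,0,0,0,0,0]}}

```text
time_s: 3.27
ee_pos: [529.1, 210.6, 138.9]
ee_rot: [-179.9, -0.5, -175.8]
force: [-0.6, -0.8, -0.1]
gripper_width: 70.0
gripper_force: 0.0
```

>>> {"api": "step_arm", "payload": {"plan": [-0.4,0,2.3,0,0,0,0,0,2.3,0,0,0,0,0,2.3,0,0,0,0,0,2.4,0,0,0,0,0,0,0,0,0]}}

```text
time_s: 3.68
ee_pos: [531.3, 213.1, 47.0]
ee_rot: [-179.9, -0.4, -175.5]
force: [-0.9, -1.0, -0.2]
gripper_width: 69.9
gripper_force: 0.0
```

>>> {"api": "step_arm", "payload": {"plan": [0,0,0,0,0,0,0,0,0,0,0,0,0,0,0,0,0,0,0,0,0,0,0,0,0,0,0,0,0,0], "hand": 0, "newtons": 15}}

```text
time_s: 4.1
ee_pos: [535.0, 213.6, 51.3]
ee_rot: [180.0, 0.1, -175.6]
force: [0.1, 0.2, -0.9]
gripper_width: 39.5
gripper_force: 0.0
```

>>> {"api": "step_arm", "payload": {"plan": [0,0,0,0,0,0,0,0,0,0,0,0]}}

```text
time_s: 4.27
ee_pos: [534.5, 213.3, 50.4]
ee_rot: [180.0, 0.0, -175.6]
force: [-0.2, -0.0, 0.6]
gripper_width: 26.3
gripper_force: 0.0
```

>>> {"api": "step_arm", "payload": {"plan": [0,0,0,0,0,0,0,0,0,0,0,0,0,0,0,0,0,0,0,0,0,0,0,0]}}

```text
time_s: 4.6
ee_pos: [534.5, 211.5, 50.0]
ee_rot: [-179.8, -0.0, -175.6]
force: [0.9, -5.0, 1.0]
gripper_width: 11.7
gripper_force: 15.0
```

```bash
python3 - <<'E'
from h import *
st()
# circle path in tool frame (tool y = stand y, tool z = down): rows for swing
Rr=182
def rows(t0,t1,n):
    t=t0+(t1-t0)*(1-np.cos(np.linspace(0,np.pi,n+1)))/2 if n>12 else np.linspace(t0,t1,n+1)
    y=Rr*np.cos(t)/10; z=-Rr*np.sin(t)/10
    return np.c_[t[1:],np.diff(y),np.diff(z)].round(2)
print(rows(0,np.pi-0.3,30).tolist())
E
```

```text
{'time_s': 4.6, 'qpos': [20.53, 27.83, 103.05, -0.2, 49.18, -73.79], 'ee_pos': [534.51, 211.51, 50.0], 'ee_rot': [-179.84, -0.02, -175.56], 'force': [0.94, -5.02, 0.98], 'gripper_width': 11.71, 'gripper_force': 14.98}
[[0.01, -0.0, -0.14], [0.03, -0.01, -0.42], [0.07, -0.04, -0.7], [0.12, -0.09, -0.97], [0.19, -0.19, -1.21], [0.27, -0.34, -1.43], [0.36, -0.53, -1.62], [0.47, -0.78, -1.75], [0.59, -1.06, -1.82], [0.71, -1.37, -1.81], [0.84, -1.69, -1.72], [0.98, -2.0, -1.54], [1.13, -2.27, -1.29], [1.27, -2.49, -0.97], [1.42, -2.63, -0.6], [1.57, -2.69, -0.2], [1.72, -2.66, 0.19], [1.86, -2.55, 0.56], [2.0, -2.36, 0.89], [2.13, -2.12, 1.14], [2.26, -1.84, 1.32], [2.37, -1.55, 1.42], [2.48, -1.26, 1.44], [2.57, -0.99, 1.39], [2.65, -0.75, 1.27], [2.72, -0.54, 1.1], [2.77, -0.37, 0.89], [2.81, -0.24, 0.66], [2.83, -0.13, 0.4], [2.84, -0.04, 0.14]]
```

Bar gripped. Swinging the tray over to 0.3 rad above the slab.

>>> {"api": "step_arm", "payload": {"plan": [0,-0.2,-0.14,0,0,0,0,-0.01,-0.42,0,0,0,0,-0.04,-0.7,0,0,0,0,-0.09,-0.97,0,0,0,0,-0.19,-1.21,0,0,0]}}

```text
time_s: 5.02
ee_pos: [534.6, 208.3, 84.9]
ee_rot: [180.0, -0.0, -175.6]
force: [1.3, 1.4, -1.8]
gripper_width: 11.7
gripper_force: 15.0
```

>>> {"api": "step_arm", "payload": {"plan": [0,-0.34,-1.43,0,0,0,0,-0.53,-1.62,0,0,0,0,-0.78,-1.75,0,0,0,0,-1.06,-1.82,0,0,0,0,-1.37,-1.81,0,0,0]}}

```text
time_s: 5.43
ee_pos: [537.2, 168.9, 170.8]
ee_rot: [179.8, -0.0, -175.6]
force: [-1.2, 4.5, -0.3]
gripper_width: 11.0
gripper_force: 15.0
```

>>> {"api": "step_arm", "payload": {"plan": [0,-1.69,-1.72,0,0,0,0,-2.0,-1.54,0,0,0,0,-2.27,-1.29,0,0,0,0,-2.49,-0.97,0,0,0,0,-2.63,-0.6,0,0,0]}}

```text
time_s: 5.85
ee_pos: [544.8, 56.9, 233.1]
ee_rot: [179.9, -0.0, -175.5]
force: [-2.7, 2.2, 2.1]
gripper_width: 11.4
gripper_force: 15.0
```

>>> {"api": "step_arm", "payload": {"plan": [0,-2.69,-0.2,0,0,0,0,-2.66,0.19,0,0,0,0,-2.55,0.56,0,0,0,0,-2.36,0.89,0,0,0,0,-2.12,1.14,0,0,0]}}

```text
time_s: 6.27
ee_pos: [553.5, -68.5, 205.1]
ee_rot: [-180.0, -0.2, -175.6]
force: [-3.4, -0.9, -0.7]
gripper_width: 11.4
gripper_force: 15.0
```

>>> {"api": "step_arm", "payload": {"plan": [0,-1.84,1.32,0,0,0,0,-1.55,1.42,0,0,0,0,-1.26,1.44,0,0,0,0,-0.99,1.39,0,0,0,0,-0.75,1.27,0,0,0]}}

```text
time_s: 6.68
ee_pos: [558.2, -131.7, 135.2]
ee_rot: [-180.0, -0.3, -175.6]
force: [-3.0, -0.7, -1.3]
gripper_width: 11.5
gripper_force: 15.0
```

>>> {"api": "step_arm", "payload": {"plan": [0,-0.54,1.1,0,0,0,0,-0.37,0.89,0,0,0,0,-0.24,0.66,0,0,0,0,-0.13,0.4,0,0,0,0,-0.04,0.14,0,0,0]}}

```text
time_s: 7.1
ee_pos: [559.3, -144.3, 102.9]
ee_rot: [-180.0, -0.4, -175.6]
force: [-5.7, -3.9, 0.1]
gripper_width: 11.6
gripper_force: 15.0
```

```bash
python3 - <<'E'
from h import *
st(); f=viewer.grab_frame("scene"); save(f,"s1.png",(170,150,450,350),2.8)
E
```

```text
{'time_s': 7.1, 'qpos': [-15.53, 24.7, 99.19, -0.16, 56.45, -109.89], 'ee_pos': [559.31, -144.25, 102.9], 'ee_rot': [-179.99, -0.36, -175.55], 'force': [-5.74, -3.94, 0.06], 'gripper_width': 11.55, 'gripper_force': 15.03}
```

View pics/s1.png

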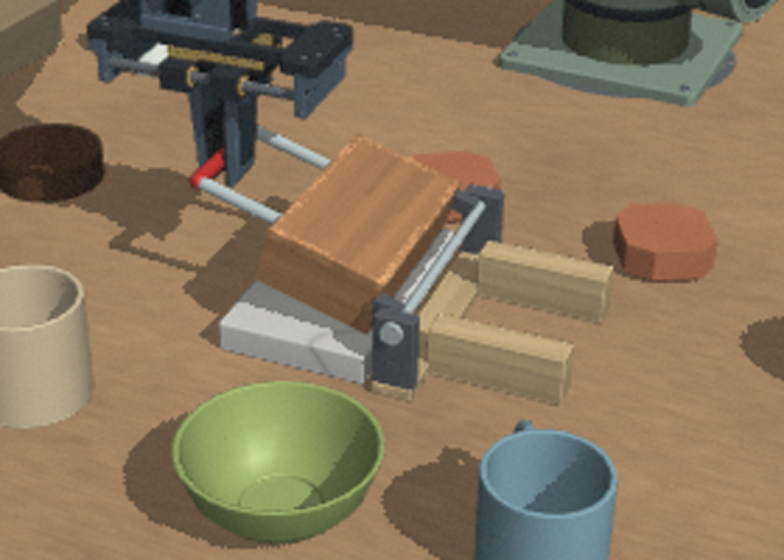

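The crop shows the tray held by the red bar at (215,165) with the gripper, about 0.3 rad above the white slab (280,335). Letting it drop for the first rap.

>>> {"api": "step_arm", "payload": {"plan": [0,0,0,0,0,0,0,0,0,0,0,0,0,0,0,0,0,0,0,0,0,0,0,0,0,0,0,0,0,0], "hand": 6}}

```text
time_s: 7.57
ee_pos: [562.5, -143.2, 104.3]
ee_rot: [-180.0, 0.1, -175.6]
force: [-0.7, 0.3, 0.2]
gripper_width: 42.4
gripper_force: 0.0
```

>>> {"api": "step_arm", "payload": {"plan": [0,0,0,0,0,0,0,0,0,0,0,0,0,0,0,0,0,0]}}

```text
time_s: 7.82
ee_pos: [562.1, -143.4, 103.8]
ee_rot: [180.0, 0.0, -175.6]
force: [1.4, -0.4, -1.2]
gripper_width: 59.4
gripper_force: 0.0
```

```bash
python3 - <<'E'
from h import *
st(); f=viewer.grab_frame("scene")
print([(round(d["score"],2),np.round(d["location"],1),onz(f,d["location"],55).round(1)) for d in viewer.pinpoint("handle",f)[:2]], topix(f,[562,-151,55]))
hsv=cv2.cvtColor(f["img"],cv2.COLOR_RGB2HSV); red=((hsv[...,0]<4)|(hsv[...,0]>176))&(hsv[...,1]>200)&(hsv[...,2]>60)
p=np.argwhere(red); print(len(p),p.mean(0)[::-1],p.min(0)[::-1],p.max(0)[::-1])
save(f,"s2.png",(170,150,450,350),2.8)
E
```

```text
{'time_s': 7.82, 'qpos': [-15.46, 24.68, 99.06, 0.01, 56.25, -109.89], 'ee_pos': [562.07, -143.41, 103.79], 'ee_rot': [179.99, 0.01, -175.57], 'force': [1.36, -0.4, -1.19], 'gripper_width': 59.44, 'gripper_force': 0.0}
[] [[247.27269485 226.92149457]]<stdin>:5: RuntimeWarning: Mean of empty slice.
  ret = um.true_divide(
Traceback (most recent call last):
ValueError: zero-size array to reduction operation minimum which has no identity
```

>>> {"api": "step_arm", "payload": {"plan": [0,-0.4,1.5,0,0,0,0,-0.4,2,0,0,0,0,0,1.9,0,0,0,0,0,0,0,0,0,0,0,0,0,0,0]}}

```text
time_s: 8.33
ee_pos: [562.0, -151.3, 49.1]
ee_rot: [179.9, -0.1, -175.6]
force: [-0.3, 0.3, 0.1]
gripper_width: 59.8
gripper_force: 0.0
```

>>> {"api": "step_arm", "payload": {"plan": [0,0,0,0,0,0,0,0,0,0,0,0,0,0,0,0,0,0,0,0,0,0,0,0,0,0,0,0,0,0], "hand": 0}}

```text
time_s: 8.75
ee_pos: [562.9, -151.5, 50.4]
ee_rot: [-180.0, 0.1, -175.6]
force: [-0.8, 0.1, -0.6]
gripper_width: 29.5
gripper_force: 0.0
```

>>> {"api": "step_arm", "payload": {"plan": [0,0,0,0,0,0,0,0,0,0,0,0,0,0,0,0,0,0,0,0,0,0,0,0,0,0,0,0,0,0]}}

```text
time_s: 9.17
ee_pos: [562.6, -151.5, 49.8]
ee_rot: [180.0, 0.0, -175.6]
force: [-0.1, -0.1, 1.4]
gripper_width: 11.5
gripper_force: 15.0
```

```bash
python3 - <<'E'
from h import *
st()
Rr=182
def rows(t0,t1,n):
    t=t0+(t1-t0)*(1-np.cos(np.linspace(0,np.pi,n+1)))/2
    return np.c_[t[1:],np.diff(Rr*np.cos(t)/10),np.diff(-Rr*np.sin(t)/10)].round(2)
print(rows(np.pi,2.0,15).tolist())
print(rows(2.0,0.0,25).tolist())
E
```

```text
{'time_s': 9.17, 'qpos': [-16.21, 28.38, 102.02, 0.02, 49.59, -110.61], 'ee_pos': [562.63, -151.53, 49.83], 'ee_rot': [179.99, 0.01, -175.61], 'force': [-0.11, -0.08, 1.4], 'gripper_width': 11.47, 'gripper_force': 14.99}
[[3.13, 0.0, -0.23], [3.09, 0.02, -0.67], [3.03, 0.09, -1.08], [2.95, 0.22, -1.44], [2.86, 0.41, -1.71], [2.75, 0.66, -1.87], [2.63, 0.93, -1.91], [2.51, 1.17, -1.83], [2.39, 1.35, -1.64], [2.29, 1.42, -1.38], [2.19, 1.38, -1.09], [2.11, 1.22, -0.79], [2.05, 0.95, -0.53], [2.01, 0.6, -0.3], [2.0, 0.21, -0.1]]
[[1.99, 0.13, -0.06], [1.97, 0.39, -0.17], [1.93, 0.66, -0.26], [1.88, 0.92, -0.32], [1.81, 1.18, -0.33], [1.73, 1.43, -0.29], [1.64, 1.66, -0.19], [1.54, 1.85, -0.03], [1.43, 1.99, 0.18], [1.31, 2.08, 0.43], [1.19, 2.1, 0.7], [1.06, 2.04, 0.98], [0.94, 1.92, 1.23], [0.81, 1.74, 1.45], [0.69, 1.51, 1.62], [0.57, 1.26, 1.71], [0.46, 0.99, 1.74], [0.36, 0.74, 1.69], [0.27, 0.52, 1.58], [0.19, 0.33, 1.42], [0.12, 0.19, 1.21], [0.07, 0.09, 0.97], [0.03, 0.04, 0.71], [0.01, 0.01, 0.43], [0.0, 0.0, 0.14]]
```

>>> {"api": "step_arm", "payload": {"plan": [0,0,-0.23,0,0,0,0,0.02,-0.67,0,0,0,0,0.09,-1.08,0,0,0,0,0.22,-1.44,0,0,0,0,0.41,-1.71,0,0,0]}}

```text
time_s: 9.58
ee_pos: [562.1, -144.4, 101.8]
ee_rot: [-180.0, 0.0, -175.6]
force: [1.7, 0.9, -2.3]
gripper_width: 11.8
gripper_force: 15.0
```

>>> {"api": "step_arm", "payload": {"plan": [0,0.66,-1.87,0,0,0,0,0.93,-1.91,0,0,0,0,1.17,-1.83,0,0,0,0,1.35,-1.64,0,0,0,0,1.42,-1.38,0,0,0]}}

```text
time_s: 10.0
ee_pos: [558.8, -90.3, 190.7]
ee_rot: [-179.7, 0.3, -175.6]
force: [1.7, -4.6, 1.2]
gripper_width: 11.3
gripper_force: 15.0
```

>>> {"api": "step_arm", "payload": {"plan": [0,1.38,-1.09,0,0,0,0,1.22,-0.79,0,0,0,0,0.95,-0.53,0,0,0,0,0.6,-0.3,0,0,0,0,0.21,-0.1,0,0,0]}}

```text
time_s: 10.42
ee_pos: [555.9, -45.5, 218.7]
ee_rot: [-179.8, 0.4, -175.5]
force: [1.8, -4.9, 6.6]
gripper_width: 11.6
gripper_force: 15.0
```

```bash
python3 - <<'E'
from h import *
st(); a=viewer.grab_frame("scene"); b=viewer.grab_frame("top")
A=cv2.resize(a["img"][150:350,190:390],(500,500)); B=cv2.resize(b["img"][190:330,290:430],(300,300))
C=np.zeros((500,800,3),np.uint8); C[:,:500]=A; C[:300,500:]=B; cv2.imwrite("pics/s3.png",C[:,:,::-1])
E
```

```text
{'time_s': 10.42, 'qpos': [-5.8, 16.92, 93.06, -0.11, 69.64, -100.26], 'ee_pos': [555.91, -45.53, 218.67], 'ee_rot': [-179.83, 0.36, -175.51], 'force': [1.78, -4.94, 6.56], 'gripper_width': 11.6, 'gripper_force': 15.01}
```

View pics/s3.png

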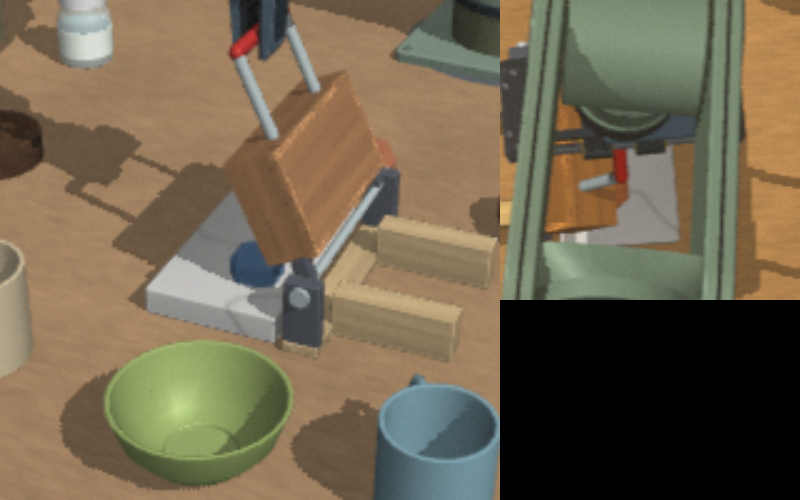

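The view shows the blue stone out on the slab (258,263); the terracotta spot is hidden behind the tray. I'll swing on to about 1 rad, then look.

>>> {"api": "step_arm", "payload": {"plan": [0,0.13,-0.06,0,0,0,0,0.39,-0.17,0,0,0,0,0.66,-0.26,0,0,0,0,0.92,-0.32,0,0,0,0,1.18,-0.33,0,0,0]}}

```text
time_s: 10.93
ee_pos: [553.8, -13.0, 229.0]
ee_rot: [-179.9, 0.4, -175.6]
force: [3.8, -1.3, 2.3]
gripper_width: 11.6
gripper_force: 15.0
```

>>> {"api": "step_arm", "payload": {"plan": [0,1.43,-0.29,0,0,0,0,1.66,-0.19,0,0,0,0,1.85,-0.03,0,0,0,0,1.99,0.18,0,0,0,0,2.08,0.43,0,0,0]}}

```text
time_s: 11.35
ee_pos: [546.7, 78.5, 227.4]
ee_rot: [180.0, 0.4, -175.6]
force: [6.5, 0.6, -1.4]
gripper_width: 11.5
gripper_force: 15.0
```

>>> {"api": "step_arm", "payload": {"plan": [0,2.1,0.7,0,0,0,0,2.04,0.98,0,0,0,0,1.92,1.23,0,0,0,0,0,0,0,0,0,0,0,0,0,0,0]}}

```text
time_s: 11.77
ee_pos: [541.8, 140.4, 197.3]
ee_rot: [179.8, 0.3, -175.5]
force: [5.9, 3.1, 1.3]
gripper_width: 11.9
gripper_force: 15.1
```

```bash
python3 - <<'E'
from h import *
st(); a=viewer.grab_frame("scene"); b=viewer.grab_frame("top")
A=cv2.resize(a["img"][150:310,230:430],(500,400)); B=cv2.resize(b["img"][190:330,240:390],(300,280))
C=np.zeros((400,800,3),np.uint8); C[:,:500]=A; C[:280,500:]=B; cv2.imwrite("pics/s4.png",C[:,:,::-1])
E
```

```text
{'time_s': 11.77, 'qpos': [13.27, 18.01, 94.69, 0.15, 67.01, -81.3], 'ee_pos': [541.83, 140.43, 197.32], 'ee_rot': [179.82, 0.27, -175.49], 'force': [5.9, 3.1, 1.29], 'gripper_width': 11.9, 'gripper_force': 15.08}
```

View pics/s4.png

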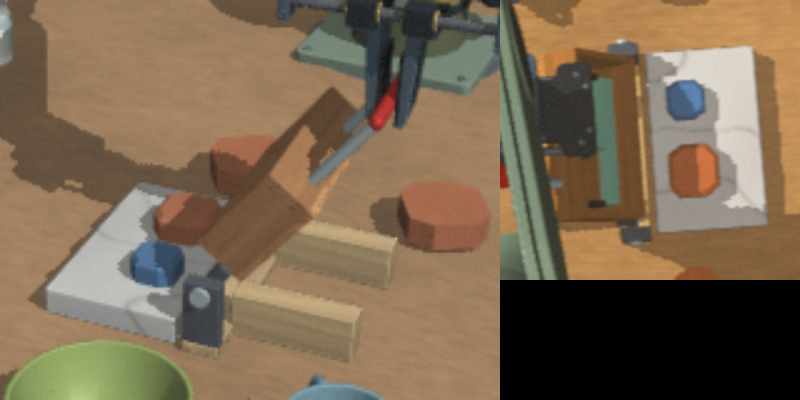

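Both stones lie on the slab with bevels up: terracotta at (693,170) and blue at (685,100) in the top inset. Lowering the tray onto its rests.

>>> {"api": "step_arm", "payload": {"plan": [0,1.74,1.45,0,0,0,0,1.51,1.62,0,0,0,0,1.26,1.71,0,0,0,0,0.99,1.74,0,0,0,0,0.74,1.69,0,0,0]}}

```text
time_s: 12.28
ee_pos: [537.2, 201.3, 114.8]
ee_rot: [179.9, 0.3, -175.5]
force: [7.2, -2.4, -3.0]
gripper_width: 11.5
gripper_force: 15.0
```

>>> {"api": "step_arm", "payload": {"plan": [0,0.52,1.58,0,0,0,0,0.33,1.42,0,0,0,0,0.19,1.21,0,0,0,0,0.09,0.97,0,0,0,0,0.04,0.71,0,0,0]}}

```text
time_s: 12.7
ee_pos: [536.4, 211.6, 55.7]
ee_rot: [-180.0, 0.2, -175.5]
force: [0.5, -4.2, 18.1]
gripper_width: 11.7
gripper_force: 15.0
```

>>> {"api": "step_arm", "payload": {"plan": [0,0.01,0.43,0,0,0,0,0,0.14,0,0,0,0,0,0,0,0,0,0,0,0,0,0,0]}}

```text
time_s: 13.03
ee_pos: [536.1, 211.6, 52.9]
ee_rot: [180.0, 0.2, -175.6]
force: [1.5, -3.5, 11.6]
gripper_width: 11.7
gripper_force: 15.0
```

>>> {"api": "step_arm", "payload": {"plan": [0,0,0,0,0,0,0,0,0,0,0,0,0,0,0,0,0,0,0,0,0,0,0,0,0,0,0,0,0,0], "hand": 7}}

```text
time_s: 13.45
ee_pos: [533.9, 211.5, 49.7]
ee_rot: [-180.0, -0.1, -175.6]
force: [-0.9, -0.8, -0.7]
gripper_width: 41.8
gripper_force: 0.0
```

>>> {"api": "step_arm", "payload": {"plan": [0,0,-0.5,0,0,0,0,0,-2,0,0,0,0,0,-3,0,0,0,0,0,-3,0,0,0,0,0,-2.5,0,0,0]}}

```text
time_s: 13.87
ee_pos: [534.7, 211.6, 162.1]
ee_rot: [180.0, 0.1, -175.6]
force: [-0.6, 1.0, -0.6]
gripper_width: 69.6
gripper_force: 0.0
```

```bash
cat > meas.py <<'E'
from h import *
def blobs(f,box,zl,zs):
    hsv=cv2.cvtColor(f["img"],cv2.COLOR_RGB2HSV); H,S,V=[hsv[...,i].astype(int) for i in range(3)]
    m={"large":((H<12)|(H>174))&(S>165)&(V>60),"small":(H>100)&(H<125)&(S>110)&(V>30)}
    out={}
    for k in m:
        w=np.zeros(m[k].shape,np.uint8); u0,v0,u1,v1=box; w[v0:v1,u0:u1]=m[k][v0:v1,u0:u1]
        n,l,s,c=cv2.connectedComponentsWithStats(w)
        if n<2: print(k,"none"); continue
        i=1+np.argmax(s[1:,4]); z=zl if k=="large" else zs
        cs,_=cv2.findContours((l==i).astype(np.uint8),cv2.RETR_EXTERNAL,cv2.CHAIN_APPROX_NONE); p=cs[0][:,0].astype(float)
        W=np.array([onz(f,q,z)[:2] for q in p]); r=cv2.minAreaRect(W.astype(np.float32))
        out[k]=r; print(k,s[i].tolist(),c[i].round(1),"onz",onz(f,c[i],z)[:2].round(1),"rect",np.round(r[0],1),np.round(r[1],1),round(r[2],1))
    return out
E
python3 - <<'E'
from meas import *
st()
f=viewer.grab_frame("top"); blobs(f,(310,210,380,310),36,35)
for n,z in(("stone_large",36),("stone_small",35),("plinth_top",30)):
    print(n,[(round(d["score"],2),np.round(d["location"],1),onz(f,d["location"],z)[:2].round(1)) for d in viewer.pinpoint(n,f)[:4]])
# plinth ellipse
hsv=cv2.cvtColor(f["img"],cv2.COLOR_RGB2HSV); w=np.zeros(hsv.shape[:2],np.uint8); w[255:320,460:530]=(hsv[255:320,460:530,2]<95)&(hsv[255:320,460:530,1]>60)
w=cv2.morphologyEx(w,cv2.MORPH_OPEN,np.ones((3,3)))
n,l,s,c=cv2.connectedComponentsWithStats(w); i=1+np.argmax(s[1:,4]); print(s[i],c[i],onz(f,c[i],30).round(1))
g=viewer.grab_frame("scene"); blobs(g,(240,200,345,290),36,35)
for n,z in(("stone_large",36),("stone_small",35),("plinth_top",30)):
    print(n,[(round(d["score"],2),np.round(d["location"],1),onz(g,d["location"],z)[:2].round(1)) for d in viewer.pinpoint(n,g)[:4]])
B=cv2.resize(f["img"][200:330,190:400],(800,495)); cv2.imwrite("pics/s5.png",B[:,:,::-1])
E
```

```text
{'time_s': 13.87, 'qpos': [20.44, 21.07, 95.46, 0.01, 63.42, -74.0], 'ee_pos': [534.68, 211.56, 162.13], 'ee_rot': [179.97, 0.05, -175.57], 'force': [-0.61, 1.03, -0.6], 'gripper_width': 69.65, 'gripper_force': 0.0}
large [325, 263, 23, 21, 377] [335.5 273. ] onz [523.8 -34.5] rect [523.8 -35.6] [45.4 41.3] 89.5
small [324, 231, 17, 18, 246] [331.7 238.8] onz [595.3 -27.5] rect [593.9 -28.2] [33.3 35.8] 89.5
stone_large [(0.84, array([336.2, 274.9]), array([519.8, -36. ])), (0.73, array([242.4, 341. ]), array([387.1, 155.7])), (0.69, array([336.4, 344.9]), array([377.7, -34.7])), (0.15, array([496.2, 286.2]), array([ 493.8, -364. ]))]
stone_small [(0.72, array([331.7, 237.4]), array([598.2, -27.6])), (0.32, array([301.1, 260.4]), array([550.6,  36.2]))]
plinth_top [(0.69, array([344.6, 260.3]), array([550.7, -53.9])), (0.58, array([494.8, 285.6]), array([ 495.4, -363. ]))]
[478 269  31  41 590] [492.11694915 292.35762712] [ 481.6 -356.7   30. ]
large none
small [283, 248, 20, 17, 257] [292.8 255.2] onz [590.9 -27.2] rect [593.1 -26.9] [59.7 39.2] 26.3
stone_large [(0.97, array([327.3, 216.3]), array([409.4, -28.7])), (0.82, array([302.4, 238.8]), array([525.3, -36.9])), (0.78, array([405.7, 235.9]), array([413.7, 159.9])), (0.33, array([131.8, 242.9]), array([ 699.5, -350. ]))]
stone_small [(0.82, array([293.1, 253.9]), array([586.1, -28.9]))]
plinth_top [(0.63, array([184. , 201.2]), array([ 486.2, -374.8])), (0.58, array([492.1, 297.3]), array([547.7, 365.7]))]
```

View pics/s5.png

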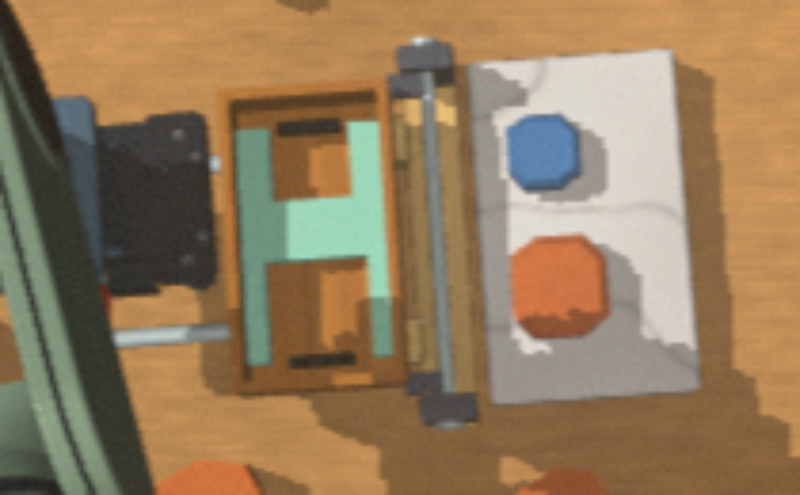

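Slab view: terracotta at crop (559,287), blue at (543,152), tray empty and back on its rests. That gives the large stone at about (520,-36.5) and the small one at about (594,-28.5). Picking the large one, closing along stand y.

>>> {"api": "step_arm", "payload": {"plan": [0.5,-3.5,0,0,0,0,0.5,-3.5,0,0,0,0,0.5,-3.5,0,0,0,0,0.5,-3.5,0,0,0,0,0.5,-3.5,0,0,0,0], "hand": 6.2}}

```text
time_s: 14.68
ee_pos: [522.2, 33.6, 159.0]
ee_rot: [180.0, -0.1, -175.5]
force: [-0.4, -1.0, -0.3]
gripper_width: 61.9
gripper_force: 0.0
```

>>> {"api": "step_arm", "payload": {"plan": [0.5,-3.5,0,0,0,0,0.3,-3.63,0,0,0,0,0,0,3,0,0,0,0,0,3,0,0,0,0,0,0,0,0,0]}}

```text
time_s: 15.1
ee_pos: [516.1, -37.2, 94.6]
ee_rot: [179.9, -0.7, -175.7]
force: [-1.2, -0.0, -0.6]
gripper_width: 62.1
gripper_force: 0.0
```

>>> {"api": "step_arm", "payload": {"plan": [0,0,0,0,0,0,0,0,0,0,0,0]}}

```text
time_s: 15.27
ee_pos: [521.3, -36.4, 100.7]
ee_rot: [180.0, 0.0, -175.5]
force: [0.2, -0.3, 0.7]
gripper_width: 61.8
gripper_force: 0.0
```

>>> {"api": "step_arm", "payload": {"plan": [0,0,2,0,0,0,0,0,2,0,0,0,0,0,1.2,0,0,0,0,0,0.6,0,0,0,0,0,0,0,0,0]}}

```text
time_s: 15.68
ee_pos: [520.9, -36.2, 42.2]
ee_rot: [180.0, 0.0, -175.5]
force: [0.8, -0.6, -0.1]
gripper_width: 61.8
gripper_force: 0.0
```

>>> {"api": "step_arm", "payload": {"plan": [0,0,0,0,0,0,0,0,0,0,0,0,0,0,0,0,0,0,0,0,0,0,0,0], "hand": 4, "newtons": 20}}

```text
time_s: 16.02
ee_pos: [521.8, -36.6, 43.4]
ee_rot: [-180.0, 0.2, -175.6]
force: [0.4, 0.9, 4.2]
gripper_width: 51.4
gripper_force: 20.0
```

>>> {"api": "step_arm", "payload": {"plan": [0,0,-1,0,0,0,0,0,-2.5,0,0,0,0,0,-3,0,0,0,0,0,-2.5,0,0,0,0,0,0,0,0,0]}}

```text
time_s: 16.43
ee_pos: [523.8, -37.1, 137.6]
ee_rot: [-179.9, 0.6, -175.6]
force: [1.1, -0.3, 0.0]
gripper_width: 51.8
gripper_force: 20.0
```

```bash
python3 - <<'E'
from meas import *
st()
fs=[viewer.grab_frame("top"),viewer.grab_frame("scene")]
ang=np.linspace(0,2*np.pi,721)
from scipy.optimize import minimize
for f,c0 in zip(fs,[(496,287),(187,203)]):
    hsv=cv2.cvtColor(f["img"],cv2.COLOR_RGB2HSV)
    g=cv2.GaussianBlur(f["img"].mean(2).astype(np.float32),(3,3),0)
    # plinth silhouette: brightness contrast along predicted circle outline, top rim z=30
    def score(p,z=30,r=46):
        def s(rr):
            P=np.c_[p[0]+rr*np.cos(ang),p[1]+rr*np.sin(ang),np.full(ang.size,z)]
            uv=topix(f,P).astype(np.float32); return cv2.remap(g,uv[:,0].reshape(1,-1),uv[:,1].reshape(1,-1),cv2.INTER_LINEAR)[0]
        return np.clip(s(r+3)-s(r-3),-30,40).mean()
    best=max(((score((x,y)),x,y) for x in np.arange(475,508,1.) for y in np.arange(-385,-350,1.)))
    print(f["shot"],best)
    print([(round(d["score"],2),onz(f,d["location"],30)[:2].round(1)) for d in viewer.pinpoint("plinth_top",f)[:2]])
C=np.hstack([cv2.resize(fs[0]["img"][255:320,460:530],(400,371)),cv2.resize(fs[1]["img"][180:240,150:215],(400,371))]); cv2.imwrite("pics/s6.png",C[:,:,::-1])
E
```

```text
{'time_s': 16.43, 'qpos': [-5.31, 17.96, 104.32, -0.01, 57.12, -99.72], 'ee_pos': [523.77, -37.14, 137.61], 'ee_rot': [-179.89, 0.59, -175.58], 'force': [1.13, -0.31, 0.03], 'gripper_width': 51.8, 'gripper_force': 20.0}
13 (np.float32(32.53779), np.float64(491.0), np.float64(-362.0))
[(0.62, array([ 495.8, -367.1]))]
14 (np.float32(14.066767), np.float64(489.0), np.float64(-366.0))
[(0.87, array([ 495.5, -360.7]))]
```

View pics/s6.png

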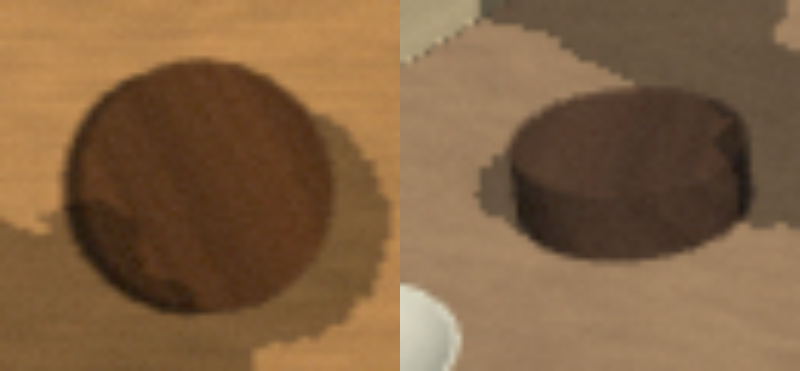

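Plinth top face is centred near (206,184) in the left crop and (630,143) in the right, giving about (491,-365.5). Carrying the stone there.

>>> {"api": "step_arm", "payload": {"plan": [0.56,-3.26,0,0,0,0,0.56,-3.26,0,0,0,0,0.56,-3.26,0,0,0,0,0.56,-3.26,0,0,0,0,0.56,-3.26,0,0,0,0]}}

```text
time_s: 17.05
ee_pos: [503.8, -202.3, 130.2]
ee_rot: [179.9, -0.2, -175.6]
force: [0.5, 0.3, -1.0]
gripper_width: 52.1
gripper_force: 20.0
```

>>> {"api": "step_arm", "payload": {"plan": [0.56,-3.26,0,0,0,0,0.56,-3.26,0,0,0,0,0.56,-3.26,0,0,0,0,0.56,-3.26,0,0,0,0,0.56,-3.26,0,0,0,0]}}

```text
time_s: 17.47
ee_pos: [488.5, -367.0, 129.9]
ee_rot: [179.8, -0.2, -175.6]
force: [0.4, 0.8, -1.9]
gripper_width: 52.0
gripper_force: 20.0
```

>>> {"api": "step_arm", "payload": {"plan": [0,0,2,0,0,0,0,0,2,0,0,0,0,0,1.5,0,0,0,0,0,0,0,0,0,0,0,0,0,0,0]}}

```text
time_s: 17.88
ee_pos: [488.8, -365.2, 75.0]
ee_rot: [179.8, -0.2, -175.6]
force: [0.1, 0.1, -0.0]
gripper_width: 52.1
gripper_force: 20.0
```

>>> {"api": "step_arm", "payload": {"plan": [-0.2,0,1.2,0,0,0,0,0,0.9,0,0,0,0,0,0.5,0,0,0,0,0,0,0,0,0,0,0,0,0,0,0]}}

```text
time_s: 18.3
ee_pos: [491.9, -365.7, 50.8]
ee_rot: [180.0, -0.0, -175.6]
force: [0.8, -0.1, -0.5]
gripper_width: 52.0
gripper_force: 20.0
```

>>> {"api": "step_arm", "payload": {"plan": [0,0,0.1,0,0,0,0,0,0,0,0,0]}}

```text
time_s: 18.47
ee_pos: [492.1, -366.0, 50.4]
ee_rot: [-180.0, 0.0, -175.6]
force: [0.7, -0.9, -0.8]
gripper_width: 52.1
gripper_force: 20.0
```

>>> {"api": "step_arm", "payload": {"plan": [0,0,0.2,0,0,0,0,0,0,0,0,0,0,0,0,0,0,0]}}

```text
time_s: 18.72
ee_pos: [492.3, -366.2, 48.4]
ee_rot: [-180.0, 0.1, -175.6]
force: [0.5, -0.6, 0.6]
gripper_width: 51.8
gripper_force: 20.0
```

>>> {"api": "step_arm", "payload": {"plan": [0,0,0.1,0,0,0,0,0,0,0,0,0,0,0,0,0,0,0]}}

```text
time_s: 18.97
ee_pos: [492.3, -366.2, 48.4]
ee_rot: [-179.9, 0.1, -175.6]
force: [-0.7, 1.7, 6.5]
gripper_width: 52.0
gripper_force: 20.0
```

>>> {"api": "step_arm", "payload": {"plan": [0,0,0,0,0,0,0,0,0,0,0,0,0,0,0,0,0,0,0,0,-0.4,0,0,0,0.1,0,-2,0,0,0], "hand": 7}}

```text
time_s: 19.38
ee_pos: [489.1, -364.5, 68.1]
ee_rot: [179.7, -0.3, -175.6]
force: [0.7, -0.5, 0.2]
gripper_width: 69.9
gripper_force: 0.0
```

>>> {"api": "step_arm", "payload": {"plan": [0,0,-2.1,0,0,0,0,0,0,0,0,0.12,0,0,0,0,0,0.12,0,0,0,0,0,0.12,0,0,0,0,0,0.12]}}

```text
time_s: 19.8
ee_pos: [490.9, -365.9, 92.3]
ee_rot: [180.0, 0.0, 156.6]
force: [-0.1, 0.9, -0.2]
gripper_width: 70.1
gripper_force: 0.0
```

>>> {"api": "step_arm", "payload": {"plan": [0,0,0,0,0,0.12,0,0,0,0,0,0.12,0,0,0,0,0,0.12,0,0,0,0,0,0.12,0,0,0,0,0,0.12]}}

```text
time_s: 20.22
ee_pos: [490.9, -365.9, 92.0]
ee_rot: [-180.0, -0.0, 122.2]
force: [-0.2, -0.3, -0.3]
gripper_width: 70.0
gripper_force: 0.0
```

>>> {"api": "step_arm", "payload": {"plan": [0,0,0,0,0,0.12,0,0,0,0,0,0.12,0,0,0,0,0,0.12,0,0,0,0,0,0.125,0,0,0,0,0,0]}}

```text
time_s: 20.63
ee_pos: [490.9, -365.9, 92.0]
ee_rot: [-180.0, -0.0, 94.6]
force: [0.3, 0.0, 0.2]
gripper_width: 69.9
gripper_force: 0.0
```

>>> {"api": "step_arm", "payload": {"plan": [0,0,0,0,0,0]}}

```text
time_s: 20.72
ee_pos: [490.9, -365.9, 92.0]
ee_rot: [-180.0, -0.0, 94.9]
force: [-0.5, 1.0, -0.1]
gripper_width: 69.7
gripper_force: 0.0
```

```bash
python3 - <<'E'
from meas import *
st(); g=viewer.grab_frame("scene")
print([(round(d["score"],2),np.round(d["location"],1),onz(g,d["location"],41)[:2].round(1)) for d in viewer.pinpoint("stone_large",g)[:4]])
E
```

```text
{'time_s': 20.72, 'qpos': [-37.78, 27.92, 95.29, 0.0, 56.8, -42.72], 'ee_pos': [490.89, -365.95, 92.05], 'ee_rot': [-179.99, -0.01, 94.94], 'force': [-0.47, 1.0, -0.09], 'gripper_width': 69.68, 'gripper_force': 0.0}
[(0.94, array([185.7, 197.1]), array([ 483.6, -370.3])), (0.92, array([327.5, 216.6]), array([418.9, -24.3])), (0.8, array([407.1, 237.2]), array([426., 166.]))]
```

>>> {"api": "step_arm", "payload": {"plan": [0,0,2,0,0,0,0,0,1.5,0,0,0,0,0,0.8,0,0,0,0,0,0,0,0,0,0,0,0,0,0,0]}}

```text
time_s: 21.23
ee_pos: [490.9, -366.0, 48.9]
ee_rot: [-180.0, -0.0, 94.8]
force: [0.2, 0.1, -0.6]
gripper_width: 70.1
gripper_force: 0.0
```

>>> {"api": "step_arm", "payload": {"plan": [0,0,0,0,0,0,0,0,0,0,0,0,0,0,0,0,0,0,0,0,0,0,0,0,0,0,0,0,0,0], "hand": 4, "newtons": 5}}

```text
time_s: 21.65
ee_pos: [491.5, -366.3, 49.9]
ee_rot: [179.9, 0.1, 94.8]
force: [-0.5, 0.4, 2.9]
gripper_width: 54.3
gripper_force: 5.0
```

>>> {"api": "step_arm", "payload": {"plan": [0,0,0,0,0,0,0,0,0,0,0,0,0,0,0,0,0,0,0,0,-0.4,0,0,0,0,0,-2,0,0,0], "hand": 7}}

```text
time_s: 22.07
ee_pos: [488.9, -364.4, 70.2]
ee_rot: [-179.7, -0.3, 94.8]
force: [1.1, 0.9, 1.4]
gripper_width: 69.9
gripper_force: 0.0
```

>>> {"api": "step_arm", "payload": {"plan": [0,0,-3,0,0,0,0,0,-3,0,0,0]}}

```text
time_s: 22.23
ee_pos: [490.3, -365.4, 133.1]
ee_rot: [-179.9, -0.1, 94.8]
force: [0.5, -1.5, 0.2]
gripper_width: 70.0
gripper_force: 0.0
```

>>> {"api": "step_arm", "payload": {"plan": [3.28,1.31,0,0,0,0,3.28,1.31,0,0,0,0,3.28,1.31,0,0,0,0,3.28,1.31,0,0,0,0,3.28,1.31,0,0,0,0], "hand": 5.8}}

```text
time_s: 22.65
ee_pos: [542.7, -195.6, 133.3]
ee_rot: [180.0, -0.0, 94.7]
force: [0.4, -1.0, 0.0]
gripper_width: 58.1
gripper_force: 0.0
```

>>> {"api": "step_arm", "payload": {"plan": [3.28,1.31,0,0,0,0,3.28,1.31,0,0,0,0,3.28,1.31,0,0,0,0,3.28,1.31,0,0,0,0,3.28,1.31,0,0,0,0]}}

```text
time_s: 23.07
ee_pos: [594.5, -26.5, 133.3]
ee_rot: [180.0, -0.0, 94.8]
force: [0.7, -0.6, -0.0]
gripper_width: 58.1
gripper_force: 0.0
```

>>> {"api": "step_arm", "payload": {"plan": [0,0,2,0,0,0,0,0,2,0,0,0,0,0,0,0,0,0,0,0,0,0,0,0]}}

```text
time_s: 23.4
ee_pos: [593.5, -28.1, 92.4]
ee_rot: [-179.9, -0.0, 94.8]
force: [0.8, 0.3, -0.2]
gripper_width: 57.9
gripper_force: 0.0
```

```bash
python3 - <<'E'
from meas import *
st(); g=viewer.grab_frame("scene")
for n in("stone_large","stone_small"): print(n,[(round(d["score"],2),np.round(d["location"],1),onz(g,d["location"],41 if n=="stone_large" else 35)[:2].round(1)) for d in viewer.pinpoint(n,g)[:4]])
f=viewer.grab_frame("top"); blobs(f,(475,260,525,310),52,52)
for n in("stone_large","stone_small"): print(n,[(round(d["score"],2),np.round(d["location"],1),onz(f,d["location"],41 if n=="stone_large" else 35)[:2].round(1)) for d in viewer.pinpoint(n,f)[:4]])
E
```

```text
{'time_s': 23.4, 'qpos': [-3.82, 26.55, 97.72, 0.0, 55.88, -8.59], 'ee_pos': [593.52, -28.07, 92.37], 'ee_rot': [-179.85, -0.02, 94.77], 'force': [0.75, 0.32, -0.16], 'gripper_width': 57.91, 'gripper_force': 0.0}
stone_large [(0.84, array([183.9, 197.5]), array([ 487.3, -372.9])), (0.69, array([328.2, 216.6]), array([418.2, -22.8])), (0.66, array([361.1, 354.1]), array([806.8, 201. ])), (0.61, array([405.8, 239.8]), array([437.8, 166.5]))]
stone_small [(0.92, array([297.4, 254. ]), array([582.5, -20.9]))]
large [485, 274, 30, 29, 566] [499.3 287.4] onz [ 490.1 -365.4] rect [ 490.2 -364.7] [55.2 55.6] 8.9
small none
stone_large [(0.81, array([244.4, 340.9]), array([387.4, 151. ])), (0.61, array([500.4, 288.2]), array([ 489.2, -370.9]))]
stone_small [(0.38, array([217.9, 265.8]), array([540.9, 208.2]))]
```

>>> {"api": "step_arm", "payload": {"plan": [0,0,2,0,0,0,0,0,1.6,0,0,0,0,0,0.9,0,0,0,0,0,0.5,0,0,0,0,0,0,0,0,0]}}

```text
time_s: 24.12
ee_pos: [593.8, -28.3, 42.3]
ee_rot: [-179.9, -0.0, 94.7]
force: [-0.9, -0.0, -0.2]
gripper_width: 57.8
gripper_force: 0.0
```

>>> {"api": "step_arm", "payload": {"plan": [0,0,0,0,0,0,0,0,0,0,0,0,0,0,0,0,0,0,0,0,0,0,0,0,0,0,0,0,0,0], "hand": 3, "newtons": 12}}

```text
time_s: 24.53
ee_pos: [594.9, -28.3, 43.9]
ee_rot: [179.9, 0.0, 94.8]
force: [0.5, 0.6, 3.8]
gripper_width: 39.7
gripper_force: 12.0
```

>>> {"api": "step_arm", "payload": {"plan": [0,0,-1,0,0,0,0,0,-2.5,0,0,0,0,0,-3,0,0,0,0,0,-2.5,0,0,0,-3.28,-1.31,0,0,0,0]}}

```text
time_s: 24.95
ee_pos: [589.0, -58.6, 139.4]
ee_rot: [179.2, -0.0, 95.0]
force: [1.9, -0.5, -0.7]
gripper_width: 39.9
gripper_force: 12.0
```

>>> {"api": "step_arm", "payload": {"plan": [-3.28,-1.31,0,0,0,0,-3.28,-1.31,0,0,0,0,-3.28,-1.31,0,0,0,0,-3.28,-1.31,0,0,0,0,-3.28,-1.31,0,0,0,0]}}

```text
time_s: 25.37
ee_pos: [531.5, -232.3, 133.8]
ee_rot: [180.0, 0.0, 94.8]
force: [0.9, -0.6, -0.8]
gripper_width: 40.1
gripper_force: 12.0
```

>>> {"api": "step_arm", "payload": {"plan": [-3.28,-1.31,0,0,0,0,-3.28,-1.31,0,0,0,0,-3.28,-1.31,0,0,0,0,-3.28,-1.31,0,0,0,0,0,0,0,0,0,0]}}

```text
time_s: 25.78
ee_pos: [489.1, -371.8, 133.6]
ee_rot: [180.0, 0.2, 94.5]
force: [0.6, -0.4, -0.5]
gripper_width: 39.8
gripper_force: 12.0
```

>>> {"api": "step_arm", "payload": {"plan": [0,0,2,0,0,0,0,0,2,0,0,0,0,0,1,0,0,0,0,0,0,0,0,0,0,0,0,0,0,0]}}

```text
time_s: 26.2
ee_pos: [491.0, -365.5, 83.1]
ee_rot: [-180.0, -0.0, 94.8]
force: [-0.8, 0.1, -0.0]
gripper_width: 40.3
gripper_force: 12.0
```

>>> {"api": "step_arm", "payload": {"plan": [0,0,0.7,0,0,0,0,0,0.4,0,0,0,0,0,0,0,0,0,0,0,0,0,0,0]}}

```text
time_s: 26.53
ee_pos: [491.1, -365.8, 72.2]
ee_rot: [180.0, -0.0, 94.8]
force: [0.1, 1.1, -0.3]
gripper_width: 40.1
gripper_force: 12.0
```

>>> {"api": "step_arm", "payload": {"plan": [0,0,0.1,0,0,0,0,0,0,0,0,0,0,0,0,0,0,0]}}

```text
time_s: 26.78
ee_pos: [491.0, -366.0, 71.2]
ee_rot: [180.0, 0.0, 94.8]
force: [0.3, -0.2, -0.7]
gripper_width: 40.0
gripper_force: 12.0
```

>>> {"api": "step_arm", "payload": {"plan": [0,0,0.1,0,0,0,0,0,0,0,0,0,0,0,0,0,0,0]}}

```text
time_s: 27.03
ee_pos: [491.1, -366.1, 70.9]
ee_rot: [180.0, 0.0, 94.8]
force: [-1.2, 1.8, 5.0]
gripper_width: 40.1
gripper_force: 12.0
```

>>> {"api": "step_arm", "payload": {"plan": [0,0,0,0,0,0,0,0,0,0,0,0,0,0,0,0,0,0,0,0,0,0,0,0,0,0,-0.5,0,0,0], "hand": 5.6}}

```text
time_s: 27.45
ee_pos: [490.3, -365.5, 74.0]
ee_rot: [-179.9, -0.1, 94.8]
force: [-0.5, 0.1, -0.5]
gripper_width: 56.0
gripper_force: 0.0
```

>>> {"api": "step_arm", "payload": {"plan": [0,0,-1.8,0,0,0,0,0,-1.7,0,0,0,0,0,0,0,0,-0.12,0,0,0,0,0,-0.12,0,0,0,0,0,-0.12]}}

```text
time_s: 27.87
ee_pos: [491.1, -366.1, 110.8]
ee_rot: [180.0, 0.1, 115.7]
force: [-0.4, -0.3, -0.0]
gripper_width: 56.0
gripper_force: 0.0
```

>>> {"api": "step_arm", "payload": {"plan": [0,0,0,0,0,-0.12,0,0,0,0,0,-0.12,0,0,0,0,0,-0.12,0,0,0,0,0,-0.12,0,0,0,0,0,-0.12]}}

```text
time_s: 28.28
ee_pos: [491.0, -366.0, 110.3]
ee_rot: [180.0, 0.0, 150.1]
force: [1.0, 0.5, 0.1]
gripper_width: 56.1
gripper_force: 0.0
```

>>> {"api": "step_arm", "payload": {"plan": [0,0,0,0,0,-0.12,0,0,0,0,0,-0.12,0,0,0,0,0,-0.12,0,0,0,0,0,-0.12,0,0,0,0,0,-0.125]}}

```text
time_s: 28.7
ee_pos: [491.0, -366.0, 110.2]
ee_rot: [180.0, 0.0, -175.2]
force: [1.0, 0.4, -0.1]
gripper_width: 55.9
gripper_force: 0.0
```

```bash
python3 - <<'E'
from meas import *
st(); g=viewer.grab_frame("scene"); blobs(g,(155,170,220,220),46,67)
for n in("stone_large","stone_small"): print(n,[(round(d["score"],2),np.round(d["location"],1),onz(g,d["location"],41 if n=="stone_large" else 62)[:2].round(1)) for d in viewer.pinpoint(n,g)[:3]])
cv2.imwrite("pics/s7.png",cv2.resize(g["img"][165:235,140:230],(720,560))[:,:,::-1])
E
```

```text
{'time_s': 28.7, 'qpos': [-37.78, 26.89, 94.08, 0.01, 59.02, -132.55], 'ee_pos': [490.96, -365.99, 110.22], 'ee_rot': [180.0, 0.01, -175.23], 'force': [0.98, 0.44, -0.06], 'gripper_width': 55.92, 'gripper_force': 0.0}
large none
small [177, 184, 17, 13, 166] [185.4 190.2] onz [ 495.3 -359.3] rect [ 494.3 -361.4] [67.7 37.4] 35.5
stone_large [(0.74, array([407.4, 238.7]), array([431.8, 168.3])), (0.57, array([183.8, 196.2]), array([ 481.8, -377.2])), (0.53, array([293.7, 256.7]), array([603.1, -19.1]))]
stone_small [(0.78, array([187.7, 188.5]), array([ 477. , -366.6])), (0.73, array([354.6, 259.7]), array([588.9, 105.6]))]
```

View pics/s7.png

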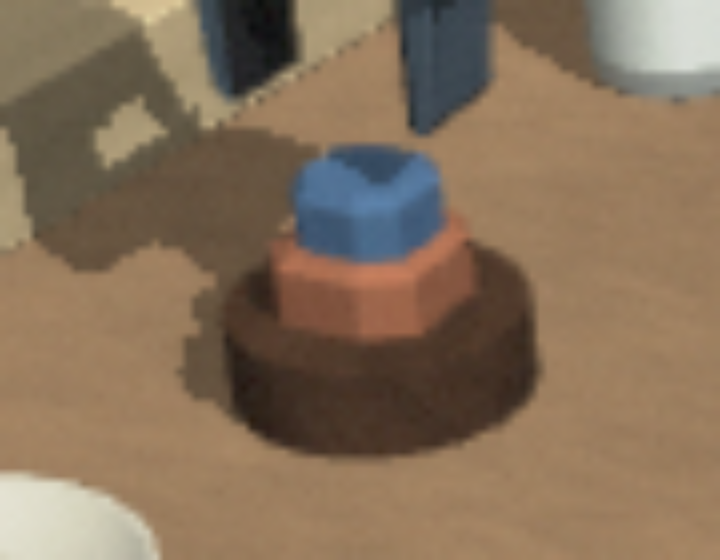

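The crop shows the cairn standing on the plinth: blue (368,205), terracotta (374,280), plinth (382,350). The blue stone is about 2 mm off along y, so I'll finish with a gentle centring squeeze.

>>> {"api": "step_arm", "payload": {"plan": [0,0,1.8,0,0,0,0,0,1.3,0,0,0,0,0,0.7,0,0,0,0,0,0,0,0,0,0,0,0,0,0,0], "hand": 5, "newtons": 3}}

```text
time_s: 29.27
ee_pos: [491.0, -366.0, 72.0]
ee_rot: [180.0, -0.0, -175.6]
force: [0.2, 0.4, 0.5]
gripper_width: 49.9
gripper_force: 0.0
```

>>> {"api": "step_arm", "payload": {"plan": [0,0,0,0,0,0,0,0,0,0,0,0,0,0,0,0,0,0,0,0,0,0,0,0], "hand": 3.9}}

```text
time_s: 29.6
ee_pos: [491.4, -366.3, 72.9]
ee_rot: [-179.9, 0.1, -175.6]
force: [-0.1, -0.5, 3.2]
gripper_width: 40.0
gripper_force: 3.0
```

>>> {"api": "step_arm", "payload": {"plan": [0,0,0,0,0,0,0,0,0,0,0,0,0,0,0,0,0,0,0,0,0,0,0,0,0,0,-0.3,0,0,0], "hand": 5.6}}

```text
time_s: 30.02
ee_pos: [490.5, -365.6, 74.4]
ee_rot: [179.9, -0.1, -175.6]
force: [0.3, 0.7, -0.7]
gripper_width: 55.9
gripper_force: 0.0
```

>>> {"api": "step_arm", "payload": {"plan": [0,0,-2,0,0,0,0,0,-3,0,0,0,0,0,-3,0,0,0,0,2,-2,0,0,0,0,3.5,0,0,0,0]}}

```text
time_s: 30.43
ee_pos: [489.5, -314.8, 180.0]
ee_rot: [-179.5, 0.5, -175.8]
force: [0.0, 0.1, 0.0]
gripper_width: 56.2
gripper_force: 0.0
```

>>> {"api": "step_arm", "payload": {"plan": [0,3.5,0,0,0,0,0,3.5,0,0,0,0,0,3.5,0,0,0,0,0,3.5,0,0,0,0,0,2,0,0,0,0]}}

```text
time_s: 30.85
ee_pos: [473.3, -148.6, 175.3]
ee_rot: [179.9, -0.0, -175.5]
force: [-0.5, -0.0, -0.7]
gripper_width: 55.8
gripper_force: 0.0
```

```bash
python3 - <<'E'
from meas import *
st(); g=viewer.grab_frame("scene"); f=viewer.grab_frame("top"); blobs(f,(475,260,530,310),52,72)
C=np.hstack([cv2.resize(f["img"][255:320,460:530],(400,371)),cv2.resize(g["img"][165:235,140:230],(400,371))]); 
D=np.zeros((591,800,3),np.uint8); D[:371]=C; D[371:,:330]=cv2.resize(f["img"][190:330,190:400],(330,220)); cv2.imwrite("pics/s8.png",D[:,:,::-1])
E
```

```text
{'time_s': 30.85, 'qpos': [-18.8, 13.69, 104.36, 0.07, 62.0, -113.32], 'ee_pos': [473.33, -148.58, 175.29], 'ee_rot': [179.92, -0.02, -175.51], 'force': [-0.51, -0.04, -0.67], 'gripper_width': 55.76, 'gripper_force': 0.0}
large [486, 274, 27, 28, 210] [494.5 289.4] onz [ 486.2 -355.4] rect [ 490.  -364.2] [52.7 54.7] 89.5
small [491, 278, 22, 19, 347] [501.6 287. ] onz [ 489.5 -364.1] rect [ 489.5 -364.1] [41.5 35.8] 89.5
```

View pics/s8.png

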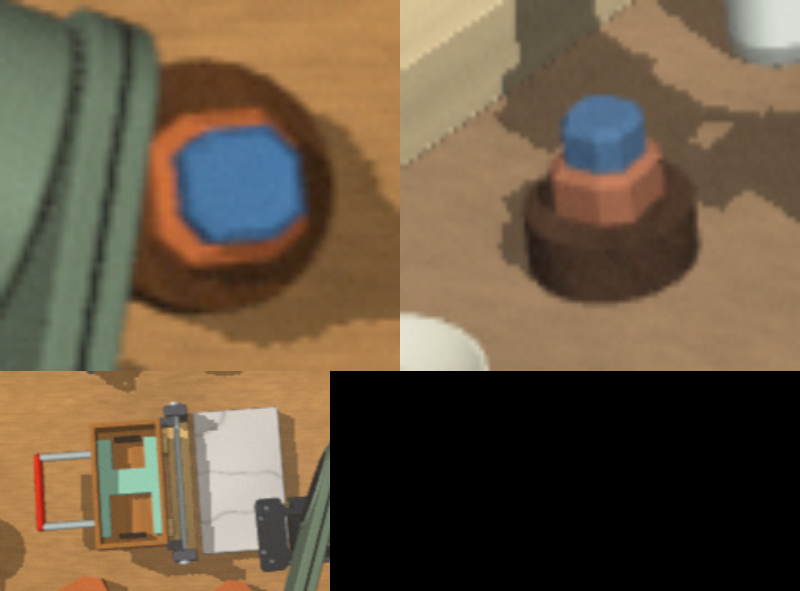

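The final view shows blue (240,185) centred on terracotta (228,187) on the plinth, with the tray empty and back on its rests (130,485). The arm is clear, so I'm handing in.

```bash
python3 -c "
from workcell import env; print(env.job_done())"
```

```text
the job is handed in; nothing more can be done
None
```

The job is handed in, at about 31 s of the 72 s allowed: one rap freed both stones, the empty tray is back on its rests, and the blue stone sits on the terracotta stone on the plinth, bevels up and centred to about 2 mm by my measurement, though the hand-in returned no verdict.

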